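Lock the stop nut of a bench chromatography column

ROBOT

A 6-joint arm with a two-finger parallel gripper is mounted at the origin on the work surface. World frame = base frame: x ahead of the robot, y to its left, z up, the work surface at z = 0. Lengths are in m, angles in rad, forces in N, time in s.
With the tool pointing down it reaches from about 0.35 to 0.85 m from the base axis. Payload 8.1 kg.
Tool frame: the origin (TCP) lies midway between the tips of the shut fingers; the grasp point (between the pads) lies 19 mm behind it; z points along the fingers, y is the line along which they close (so a half turn about z gives the same grasp; the last joint's range is limited). The gripper opens to 93 mm and grips with 3 to 60 N. Pads are 15 mm wide; open, the fingers measure 128 mm over their backs; the gripper's body (75 mm by 188 mm) begins 65 mm behind the grasp point.
Start: joints at [-1.409, 0.13, 1.488, -0, 1.523, -0.085], TCP at [0.147, -0.582, 0.219] pointing down, gripper open.
Joint ranges: [-2.96, 2.96], [-0.89, 2.26], [0.02, 2.5], [-1.34, 4.48], [0, 2.73], [-2.66, 2.66]. Speed limits (rad/s): [2.39, 2.39, 2.79, 3.14, 3.14, 3.14].

INTERFACE

Orientations are given as a rotation vector (axis times angle).
In Python, from plant import robot, cams gives the robot as it stands. The module is installed in compiled form; this text tells all that it offers.
- The arm moves only by the tool play_rows, never from a script. Its arguments are lists of equal length, an entry for each row: "slide": the shift along the tool's x, y, z scaled (see below), a list of three; "twist": the turn, a rotation vector about the tool's x, y, z scaled (see below), a list of three. A call has exactly 8 rows; each row shifts and turns the commanded pose from where the row before left it, along the tool's axes as they then stand; what a row does not reach is not made up. The controller multiplies each number of a shift by 25 cm and each number of a turn by 60 degrees. A row lasts 1/10 s, in which the tool goes at most 50 mm and 8.59 degrees, less where a joint would pass 70% of its speed; a pose out of reach is approached as far as the arm can. A call with a number of a shift or a turn outside -1 to 1 is refused whole. A call with a gripper value outside its range is refused whole. "fingers" is the closure, from -1 (fully open) to 1 (shut), set as the call begins (left out, the last holds). The fingers move at their own pace and stop on an object; "force" is the grip in N (left out, the last holds). Time passes only in rows, so rows that do not move let the fingers close, or fill a call up. It gives the time, the measured TCP pose, the force, the opening and the grip force at its end, in the units of the state.
- robot.read_state(): the state, without advancing time (a new reading comes with each control period).
- cams.read_camera(name): name is "scene" or "side" or "wrist"; returns (picture, depth): 384x512x3 uint8, red, green, blue; 384x512 float32, m along the optical axis (not along the pixel's ray), 0 where there is no reading.
- cams.get_calibration(name): a dict with "fx", "fy", "cx", "cy" (pixels), "k1" (the pictures are not rectified: a ray, as slopes to the right and down, at radius r is drawn at 1 + k1 r^2 times it, then the intrinsics apply), "world_from_camera" (4x4, takes a point from camera to world coordinates). Camera axes: x right, y down, z forward; pixel columns grow to the right and rows downward; lengths in m; the calibration is good to about 2 mm. A picture is of the moment at which its call begins: read the wrist's pose just before it. get_calibration takes no time and is no camera call; for the wrist camera it gives the pose at the moment of the call.
- robot.close_job(): hands the job in; it is judged then, once.
The state is a dict: "t": time; "q": joint angles; "dq": joint speeds; "joint_torque": joint torques, N m; "tool_pos": TCP position; "orientation": TCP orientation; "force": force on the tool from outside, world axes, zero at the start; "wrist_torque": the same for the moment, N m; "opening": finger opening in m; "gripper_force": force on a finger pad.
Only numpy, scipy, OpenCV 4.12 (cv2) and the standard library are available. Lean on these libraries where they do the work, as an engineer would, in place of code of your own. Each camera call takes 0.05 s, during which the arm holds its last target. There are 200 camera calls.

TASK

On the bench stand two small chromatography columns with a threaded rod on top; on the one with the bare steel foot the blue hexagonal lock nut still stands clear of the round yellow stop nut below it. Run that blue nut down the thread (clockwise from above) until it meets the yellow nut, tighten it against it to about 0.2 N m so that it stays locked, and let go. Do not drag the yellow nut round with it, do not touch the green-footed column, which is already locked, and leave the rest of the bench as it is.

Things in the scene. Friction and masses are not known exactly. Their poses are not given: they have to be found in the camera images.
- column_top (a point): the column to lock (bare steel foot, 110 mm across): middle of the flat top of its black cap (62 mm across), 137 mm above the bench; the column is fixed to the bench. A steel threaded rod, 16 mm across, rises from here and ends 55 mm higher; it carries the two nuts. z axis up.
- lock_center (a point): centre (half-way up) of the blue lock nut of that column: a blue steel hexagon (120 g) 36 mm across flats, 41.6 mm across corners, 18 mm high, on the rod. Two flats face this point's own +y and -y, the others are 60 degrees on; z up. Turned clockwise seen from above it screws down, 8 mm a turn. It starts about 3 to 6 mm clear of the yellow nut; with thread play they meet up to 0.7 mm before or after the heights suggest.
- lock_nut: the same blue nut; origin at the centre of its underside. Free running takes about 0.04 N m (when it stands still this friction may show with either sign). Once it meets the yellow nut the torque climbs steeply, about 0.2 N m in 0.1 to 0.2 rad. 0.2 N m is right, 0.15 N m is enough; from about 0.3 N m it drags the yellow nut round. Let go, it stays tight.
- set_center (a point): centre (half-way up) of the round yellow stop nut on the same rod, 28 mm across and 18 mm high, resting on the black cap. It is stiff to turn and must stay as it is.
- set_nut: the same yellow nut; origin at the centre of its underside
- set_mark (a point): a white index line on the side of the yellow stop nut, 14 mm from the rod's axis, half-way up: shows whether the nut turns. Its angle differs each time
- ready_column: the other column, the same but with a green foot and its nuts already locked together; fixed to the bench; origin at the centre of its underside, overall 192 mm high, foot 110 mm across
- bottle: clear glass bottle with blue cap, 72 mm across, 150 mm high; origin at the centre of its underside
- amber_bottle: amber bottle with black cap, 60 mm across, 130 mm high; origin at the centre of its underside
- beaker: glass beaker, 70 mm across, 90 mm high; origin at the centre of its underside
- fittings_tray: white divided tray, 100 x 100 x 30 mm; origin at the centre of its underside
- spanner: steel spanner lying flat, 150 mm long
- spare_nut: a spare blue hexagonal nut lying on the bench, 36 mm across flats, 18 mm high; not needed
- mouse: black computer mouse, 100 x 58 x 26 mm
Not all that is in view belongs to the job. Leave any orange look-alike of the part that bears column_top alone.

How it is judged:
On the way, in this order (a step that is already met when the one before it is completed fails the run):
1. the lock nut has met the stop nut (contact force between lock_nut and set_nut above 0.8 N).
2. it is tightened against the stop nut: it bears on it with 9 N or more at 10.5 mm from the axis (0.1 N m over the thread's own friction) (contact force between lock_nut and set_nut above 9 N), for 0.2 s.
At the end, for the whole second after the job is handed in: the blue lock nut, after being tightened, is let go, at rest and still bearing on the yellow stop nut (1.5 N or more at 10.5 mm from the axis), and the yellow nut's index mark is within 2 mm (0.14 rad) of where it was (contact force between lock_nut and set_nut above 1.5 N and distance of set_mark from where it was at the start of the episode below 0.002 m and angular speed of lock_nut below 0.05 rad/s); the robot touches nothing.
It fails at once if the yellow stop nut is dragged round (its mark moves more than 2 mm) (distance of set_mark from where it was at the start of the episode above 0.002 m).
It fails at once if the other column is touched with more than 3 N (contact force between any of the arm, the fingers and ready_column above 3 N).
It fails at once if anything else on the bench is moved more than 15 mm (distance of any of bottle, amber_bottle, beaker, fittings_tray, spanner, spare_nut, mouse from where it was at the start of the episode above 0.015 m).
It also fails if it takes over 64 s, if anything falls off the work surface, if the arm or the gripper's body presses on something with over 40 N, if the wrist force passes 120 N, or if a joint passes its speed limit or range.

## Working session

There is one attempt and no reset: what is moved stays moved. The work goes in short steps, Python scripts to look and compute and a tool call to move; the robot and the scene stay as the last step left them, time stands still between calls to the robot, and variables do not carry over. Pictures are saved under pics/ and viewed, at most 10 in all, crops included, and the job is handed in when it is done.

Besides the shell and the picture viewer there is one more tool, called after "Request:" as name(argument=value, ...), one argument or row to a line, values as JSON. play_rows: Moves the arm, as the interface text tells. Shifts and turns lie within -1 to 1; 1 stands for 25 cm of shift or 60 degrees of turn. Its arguments: {"type":"object","properties":{"slide":{"type":"array"},"twist":{"type":"array"},"fingers":{"type":"number"},"force":{"type":"number"}},"required":["slide","twist"]}

```bash
mkdir -p pics; cat > h.py <<'E'
import numpy as np, cv2
from plant import robot, cams
from scipy.spatial.transform import Rotation as R
def shot(n,f):
    c=cams.get_calibration(n); p,d=cams.read_camera(n)
    cv2.imwrite(f'pics/{f}.png',p[:,:,::-1]); np.savez(f'pics/{f}.npz',p=p,d=d,**{k:np.array(v) for k,v in c.items()})
def load(f): return np.load(f'pics/{f}.npz')
def world(c,u,v,z=None,d=None):
    K=np.array([[c['fx'],0,c['cx']],[0,c['fy'],c['cy']],[0,0,1]],float)
    s=cv2.undistortPoints(np.array([[[u,v]]],float),K,np.array([float(c['k1']),0,0,0]))[0,0]
    T=c['world_from_camera']; r=T[:3,:3]@[s[0],s[1],1]
    if d is None: d=(z-T[2,3])/r[2]
    return T[:3,3]+r*d
E
python3 - <<'E'
from h import *
shot('scene','s0');shot('side','d0')
a=load('s0');b=load('d0')
cv2.imwrite('pics/both.png',cv2.resize(np.hstack([a['p'],b['p']])[:,:,::-1],(800,300)))
for c in(a,b):print(c['world_from_camera'].round(3),c['fx'])
s=robot.read_state();print(s['t'],s['tool_pos'],s['orientation'],s['opening'],s['force'],s['wrist_torque'])
E
```

```text
[[-0.006  0.787 -0.617  1.275]
 [ 1.     0.011  0.003  0.008]
 [ 0.009 -0.617 -0.787  1.04 ]
 [ 0.     0.     0.     1.   ]] 414.8912573492422
[[-0.862 -0.26   0.434  0.124]
 [-0.506  0.46  -0.73   0.696]
 [-0.01  -0.849 -0.528  0.641]
 [ 0.     0.     0.     1.   ]] 365.0152214647083
0.1 [ 0.14652487 -0.58129976  0.21770396] [-3.11602735e+00 -3.86543889e-01  9.51351550e-05] 0.09285442029123854 [ 0.24013356  0.52060497 -0.20160475] [-0.00259128 -0.00208777  0.00697849]
```

View pics/s0.png

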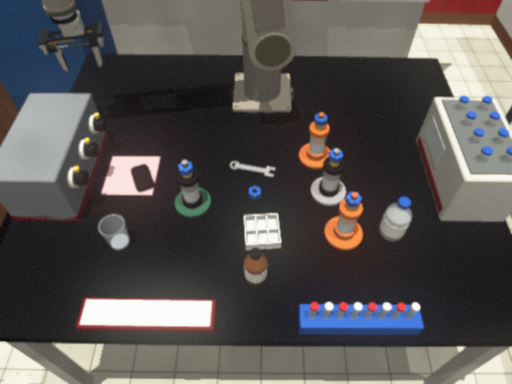

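Candidates are the green-footed column (189,180), the bare steel foot (333,175), and the orange look-alikes (318,140) and (348,215). The steel one at (333,175) fits, so I'll confirm it in a crop.

```bash
python3 - <<'E'
from h import *
a=load('s0');b=load('d0')
A=cv2.resize(a['p'][100:260,270:420],(450,480),interpolation=cv2.INTER_CUBIC)
B=cv2.resize(b['p'],(640,480))
cv2.imwrite('pics/c1.png',cv2.resize(np.hstack([A,B])[:,:,::-1],(800,352)))
hsv=cv2.cvtColor(a['p'],cv2.COLOR_RGB2HSV)
m=cv2.inRange(hsv,(100,120,60),(125,255,255))
n,l,s,ct=cv2.connectedComponentsWithStats(m)
for i in range(1,n):
    if s[i,4]>15:
        u,v=ct[i]; print(ct[i].round(1),s[i],world(a,u,v,z=.187).round(3), world(a,u,v,d=a['d'][int(v),int(u)]).round(3))
for u,v in((318,155),(343,235),(327,192),(192,203),(395,205)):print(u,v,world(a,u,v,z=0).round(3))
E
```

```text
[31.9 52. ] [   0    0   91  108 5490] [ 0.018 -0.813  0.187] [-0.526 -1.168 -0.182]
[90.  11.1] [ 76   0  31  27 379] [-0.258 -0.681  0.187] [-0.737 -0.897 -0.08 ]
[107.8  43.5] [100  28  16  26 137] [-0.035 -0.556  0.187] [-0.833 -0.899 -0.332]
[77.4 40.8] [65 38 22  6 53] [-0.052 -0.671  0.187] [-0.519 -0.91  -0.113]
[464.1  98.8] [461  96   8   6  38] [0.246 0.643 0.187] [0.312 0.603 0.242]
[486.9  99.3] [483  97   9   6  43] [0.247 0.717 0.187] [0.313 0.671 0.242]
[471.1 114.4] [467 111   9   8  54] [0.319 0.643 0.187] [0.381 0.602 0.242]
[320.4 118.9] [314 113  14  12 100] [0.349 0.177 0.187] [0.344 0.178 0.182]
[494.8 115. ] [491 112   9   7  50] [0.32  0.717 0.187] [0.384 0.67  0.244]
[478.7 131.6] [474 128  10   8  64] [0.394 0.643 0.187] [0.451 0.602 0.242]
[503.2 132.1] [499 128  10   9  59] [0.394 0.717 0.187] [0.452 0.67  0.243]
[487.  150.2] [482 146  11   9  71] [0.469 0.643 0.187] [0.521 0.602 0.243]
[509.7 150.1] [508 147   4   8  27] [0.467 0.71  0.187] [0.521 0.664 0.243]
[335.9 155.7] [330 149  14  13 113] [0.497 0.209 0.187] [0.489 0.211 0.178]
[185.5 168. ] [178 161  15  14 129] [ 0.548 -0.203  0.187] [ 0.539 -0.205  0.176]
[254.3 191.5] [248 185  14  14 149] [ 0.625 -0.015  0.187] [ 0.494 -0.02   0.015]
[353. 199.] [346 191  16  15 118] [0.646 0.238 0.187] [0.643 0.239 0.183]
[404.2 201.6] [398 196  14  13 140] [0.653 0.368 0.187] [0.626 0.384 0.15 ]
[358. 322.] [ 298  303  127   32 2758] [0.965 0.209 0.187] [0.915 0.241 0.049]
318 155 [0.324 0.192 0.   ]
343 235 [0.639 0.242 0.   ]
327 192 [0.482 0.209 0.   ]
192 203 [ 0.53  -0.211  0.   ]
395 205 [0.53  0.416 0.   ]
```

View pics/c1.png

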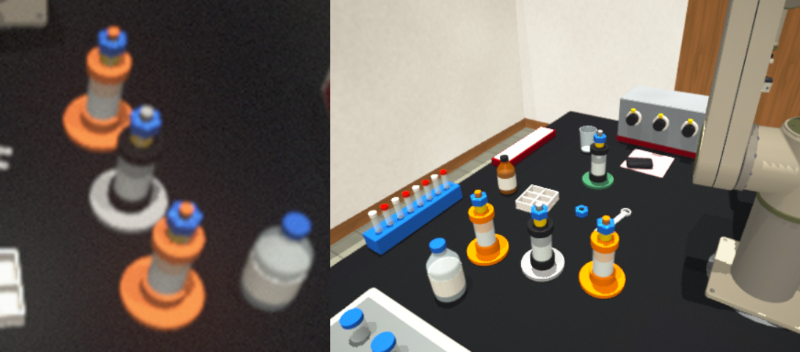

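The crop confirms it: black cap and bare steel foot at scene pixel (335,160), with a gap between blue and yellow. The orange neighbours stand 0.15 m away in front and behind. Next I'll plan an approach at height.

```bash
cat >> h.py <<'E'
def plan(p,rv,wps,yaws=None):
    """rows from pose (p,rv) through wps; (pos, dyaw deg about tool z) each one row"""
    M=R.from_rotvec(rv); p=np.array(p,float); S=[];W=[]
    for q,dy in wps:
        s=M.inv().apply(np.array(q)-p)/.25; S.append(s.round(3).tolist()); W.append([0,0,round(dy/60,4)])
        p=p+M.apply(np.array(S[-1])*.25); M=M*R.from_rotvec([0,0,np.radians(dy)])
    for i in range(0,len(S),8): print(S[i:i+8],W[i:i+8])
    return p,M
E
python3 - <<'E'
from h import *
s=robot.read_state()
c=cams.get_calibration('wrist');T=c['world_from_camera'];M=R.from_rotvec(s['orientation']).as_matrix()
print('cam in tool',(M.T@(T[:3,3]-s['tool_pos'])).round(3),(M.T@T[:3,:3]).round(2),c['fx'])
P=[np.array(x) for x in((.147,-.582,.219),(.40,-.33,.33),(.45,0,.33),(.47,.20,.33))]
w=[]
for a,b,n in((0,1,8),(1,2,8),(2,3,8)):
    for i in range(1,n+1): w.append((P[a]+(P[b]-P[a])*i/n,-7.5))
plan(s['tool_pos'],s['orientation'],w)
E
```

```text
cam in tool [ 0.08   0.001 -0.167] [[ 0.   -0.96 -0.29]
 [ 1.    0.    0.  ]
 [-0.   -0.29  0.96]] 280.2693625416555
[[0.155, -0.088, -0.061], [0.164, -0.071, -0.055], [0.172, -0.048, -0.055], [0.176, -0.026, -0.055], [0.179, -0.002, -0.056], [0.177, 0.02, -0.055], [0.173, 0.044, -0.055], [0.166, 0.067, -0.056]] [[0, 0, -0.125], [0, 0, -0.125], [0, 0, -0.125], [0, 0, -0.125], [0, 0, -0.125], [0, 0, -0.125], [0, 0, -0.125], [0, 0, -0.125]]
[[0.166, -0.021, 0.0], [0.167, 0.0, 0.001], [0.165, 0.023, 0.0], [0.161, 0.044, 0.0], [0.154, 0.064, 0.001], [0.144, 0.084, -0.0], [0.132, 0.103, 0.0], [0.118, 0.118, 0.0]] [[0, 0, -0.125], [0, 0, -0.125], [0, 0, -0.125], [0, 0, -0.125], [0, 0, -0.125], [0, 0, -0.125], [0, 0, -0.125], [0, 0, -0.125]]
[[0.064, 0.077, 0.001], [0.055, 0.085, -0.0], [0.042, 0.091, -0.0], [0.031, 0.095, 0.0], [0.017, 0.099, 0.0], [0.005, 0.101, 0.0], [-0.008, 0.1, 0.0], [-0.022, 0.098, 0.001]] [[0, 0, -0.125], [0, 0, -0.125], [0, 0, -0.125], [0, 0, -0.125], [0, 0, -0.125], [0, 0, -0.125], [0, 0, -0.125], [0, 0, -0.125]]
```

Request:
play_rows(
  slide=[
    [0.155,-0.088,-0.061],
    [0.164,-0.071,-0.055],
    [0.172,-0.048,-0.055],
    [0.176,-0.026,-0.055],
    [0.179,-0.002,-0.056],
    [0.177,0.02,-0.055],
    [0.173,0.044,-0.055],
    [0.166,0.067,-0.056],
  ],
  twist=[
    [0,0,-0.125],
    [0,0,-0.125],
    [0,0,-0.125],
    [0,0,-0.125],
    [0,0,-0.125],
    [0,0,-0.125],
    [0,0,-0.125],
    [0,0,-0.125],
  ],
  fingers=-1,
)

```text
t: 0.9
tool_pos: [0.401, -0.3288, 0.3308]
orientation: [-2.501, -1.9, 0.0]
force: [0.2, -0.7, 0.5]
opening: 0.0932
gripper_force: 0.0
```

Request:
play_rows(
  slide=[
    [0.166,-0.021,0],
    [0.167,0,0],
    [0.165,0.023,0],
    [0.161,0.044,0],
    [0.154,0.064,0],
    [0.144,0.084,0],
    [0.132,0.103,0],
    [0.118,0.118,0],
  ],
  twist=[
    [0,0,-0.125],
    [0,0,-0.125],
    [0,0,-0.125],
    [0,0,-0.125],
    [0,0,-0.125],
    [0,0,-0.125],
    [0,0,-0.125],
    [0,0,-0.125],
  ],
)

```text
t: 1.7
tool_pos: [0.4497, 0.0014, 0.3304]
orientation: [-1.216, -2.896, 0.0]
force: [0.7, -0.5, 0.1]
opening: 0.0931
gripper_force: 0.0
```

Request:
play_rows(
  slide=[
    [0.064,0.077,0],
    [0.055,0.085,0],
    [0.042,0.091,0],
    [0.031,0.095,0],
    [0.017,0.099,0],
    [0.005,0.101,0],
    [-0.008,0.1,0],
    [-0.022,0.098,0],
  ],
  twist=[
    [0,0,-0.125],
    [0,0,-0.125],
    [0,0,-0.125],
    [0,0,-0.125],
    [0,0,-0.125],
    [0,0,-0.125],
    [0,0,-0.125],
    [0,0,-0.125],
  ],
)

```text
t: 2.5
tool_pos: [0.4698, 0.2007, 0.3302]
orientation: [0.395, -3.116, 0.0]
force: [-0.1, 0.4, -0.0]
opening: 0.0931
gripper_force: 0.0
```

```bash
python3 - <<'E'
from h import *
s=robot.read_state();print(s['q'].round(3) if hasattr(s['q'],'round') else s['q'],s['wrist_torque'])
shot('wrist','w0');c=load('w0')
T=c['world_from_camera']
def proj(X):
    x=T[:3,:3].T@(np.array(X)-T[:3,3]);s=x[:2]/x[2];s=s*(1+c['k1']*(s@s));return c['fx']*s[0]+c['cx'],c['fy']*s[1]+c['cy']
u,v=proj([.482,.211,.176]);print(u,v)
u,v=int(u),int(v);h=60
cr=c['p'][v-h:v+h,u-h:u+h];print('crop origin',u-h,v-h,'scale 5')
cv2.imwrite('pics/w0c.png',cv2.resize(cr,None,fx=5,fy=5,interpolation=cv2.INTER_CUBIC)[:,:,::-1])
E
```

```text
[ 0.303 -0.13   1.547 -0.     1.725 -1.52 ] [ 0.06722913 -0.1237117   0.05236341]
261.48904292549355 188.77586466443074
crop origin 201 128 scale 5
```

View pics/w0c.png

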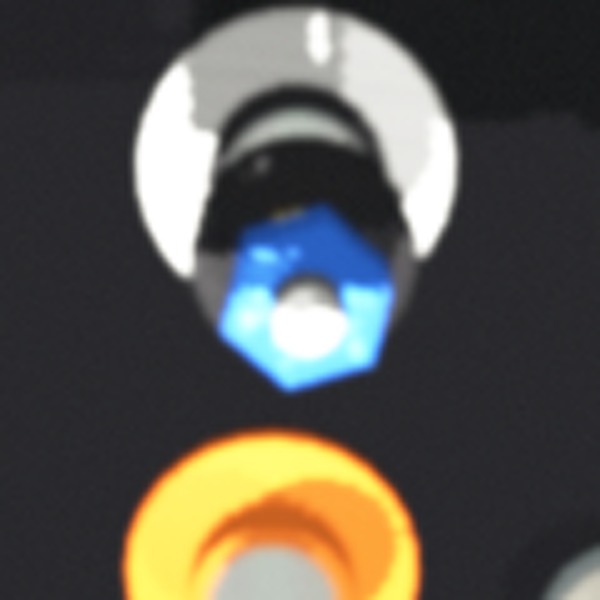

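The blue hexagon is clear, with corners at about (245,194), (259,206), (277,201) and (280,186) in the full image. I'll fit a prism silhouette to it, and also to the side and scene views.

```bash
cat > fit.py <<'E'
from h import *
from scipy.optimize import minimize
def projs(c,X):
    T=c['world_from_camera'];x=(X-T[:3,3])@T[:3,:3];s=x[:,:2]/x[:,2:];s=s*(1+c['k1']*(s**2).sum(1,keepdims=True))
    return s*[float(c['fx']),float(c['fy'])]+[float(c['cx']),float(c['cy'])]
def prism(x,y,z,yaw):
    a=yaw+np.pi/6+np.arange(6)*np.pi/3-0*np.pi
    # flats at yaw+90 -> corners at yaw+0+60k
    a=yaw+np.arange(6)*np.pi/3
    q=np.c_[x+.0208*np.cos(a),y+.0208*np.sin(a)]
    return np.vstack([np.c_[q,np.full(6,z-.009)],np.c_[q,np.full(6,z+.009)]])
def fit(f,z,x0=(.482,.211)):
    c=load(f);hsv=cv2.cvtColor(c['p'],cv2.COLOR_RGB2HSV);m=cv2.inRange(hsv,(98,110,50),(125,255,255))
    u,v=projs(c,np.array([[*x0,z]]))[0];o=np.array([int(u)-30,int(v)-30]);m=m[o[1]:o[1]+60,o[0]:o[0]+60]
    n,l,s,ct=cv2.connectedComponentsWithStats(m);i=min((i for i in range(1,n) if s[i,4]>40),key=lambda i:np.hypot(*(ct[i]-30)))
    pts=np.argwhere(l==i)[:,::-1].astype(np.int32);k=8
    H=np.zeros((60*k,60*k),np.uint8)
    big=cv2.resize((l==i).astype(np.uint8)*255,None,fx=k,fy=k,interpolation=cv2.INTER_LINEAR)
    pp=np.argwhere(big>127)[:,::-1].astype(np.int32);cv2.fillConvexPoly(H,cv2.convexHull(pp),1)
    def cost(t):
        P=(projs(c,prism(t[0],t[1],z,t[2]))-o+.5)*k;D=np.zeros_like(H)
        cv2.fillConvexPoly(D,cv2.convexHull(P.astype(np.float32)).round().astype(np.int32),1)
        return (D!=H).sum()/H.sum()
    best=min((minimize(cost,[*x0,y],method='Nelder-Mead',options=dict(initial_simplex=[[*x0,y],[x0[0]+.006,x0[1],y],[x0[0],x0[1]+.006,y],[*x0,y+.2]],xatol=1e-5)) for y in np.radians([0,15,30,45])),key=lambda r:r.fun)
    return best.x[:2].round(4),np.degrees(best.x[2])%60,round(best.fun,3),len(pts)
E
python3 - <<'E'
from fit import *
for z in(.166,.169,.172):
    for f in('w0','s0','d0'):print(z,f,*fit(f,z))
E
```

```text
0.166 w0 [0.4813 0.2112] 54.033406110829965 0.199 562
0.166 s0 [0.4738 0.2148] 58.587262339352186 0.092 123
0.166 d0 [0.4825 0.2084] 1.2962134189679944 0.044 210
0.169 w0 [0.4818 0.2115] 49.05400547071683 0.184 562
0.169 s0 [0.4764 0.214 ] 59.34935281513034 0.093 123
0.169 d0 [0.4803 0.2117] 2.6986449020034313 0.044 210
0.172 w0 [0.4804 0.2109] 50.598183198519024 0.169 562
0.172 s0 [0.4787 0.2131] 57.7891223489934 0.095 123
0.172 d0 [0.4781 0.2146] 2.025065932281176 0.047 210
```

```bash
sed -i 's/(98,110,50),(125,255,255)/(90,80,40),(130,255,255)/' fit.py; python3 - <<'E'
from fit import *
for z in(.166,.169,.172):
    for f in('w0','s0','d0'):print(z,f,*fit(f,z))
c=load('w0')
P=[world(c,201+(a+.5)/5-.5,128+(b+.5)/5-.5,z=.178)[:2] for a,b in((218,330),(292,392),(378,367),(393,288))]
P=np.array(P);print(P.round(4),(P[0]+P[3])/2);d=np.diff(P,axis=0);print(np.hypot(*d.T),np.degrees(np.arctan2(d[:,1],d[:,0]))%60)
E
```

```text
0.166 w0 [0.4814 0.2109] 50.40761665251315 0.219 785
0.166 s0 [0.4743 0.2139] 17.420976056392174 0.091 138
0.166 d0 [0.4831 0.2087] 58.108788072615795 0.056 238
0.169 w0 [0.4812 0.2113] 52.12202891822123 0.205 785
0.169 s0 [0.4767 0.2133] 19.55200796495652 0.088 138
0.169 d0 [0.4809 0.2119] 58.603613748785364 0.052 238
0.172 w0 [0.4811 0.2111] 50.250204854481275 0.19 785
0.172 s0 [0.4798 0.2124] 14.889486323998772 0.085 138
0.172 d0 [0.4787 0.2147] 59.58512091422321 0.049 238
[[0.4924 0.1924]
 [0.5032 0.2135]
 [0.4918 0.2319]
 [0.4719 0.2299]] [0.48216709 0.21116222]
[0.02369337 0.02163058 0.01999639] [2.99144489 1.77293333 5.59542786]
```

```bash
python3 - <<'E'
from h import *
s=robot.read_state();p=np.array(s['tool_pos']);g=np.array([.4812,.2113,.23])
plan(p,s['orientation'],[(p+(g-p)*min(i/6,1),-8.1 if i<7 else 0) for i in range(1,9)])
E
```

```text
[[-0.009, 0.003, 0.067], [-0.009, 0.001, 0.066], [-0.009, 0.001, 0.067], [-0.009, -0.001, 0.066], [-0.009, -0.003, 0.067], [-0.008, -0.003, 0.066], [-0.0, -0.0, 0.0], [-0.0, -0.0, 0.0]] [[0, 0, -0.135], [0, 0, -0.135], [0, 0, -0.135], [0, 0, -0.135], [0, 0, -0.135], [0, 0, -0.135], [0, 0, 0.0], [0, 0, 0.0]]
```

Request:
play_rows(
  slide=[
    [-0.009,0.003,0.067],
    [-0.009,0.001,0.066],
    [-0.009,0.001,0.067],
    [-0.009,-0.001,0.066],
    [-0.009,-0.003,0.067],
    [-0.008,-0.003,0.066],
    [0,0,0],
    [0,0,0],
  ],
  twist=[
    [0,0,-0.135],
    [0,0,-0.135],
    [0,0,-0.135],
    [0,0,-0.135],
    [0,0,-0.135],
    [0,0,-0.135],
    [0,0,0],
    [0,0,0],
  ],
)

```text
t: 3.35
tool_pos: [0.4813, 0.2067, 0.2307]
orientation: [1.629, -2.685, -0.0]
force: [-0.1, -0.1, -0.0]
opening: 0.0929
gripper_force: 0.0
```

```bash
python3 - <<'E'
from fit import *
s=robot.read_state();print(s['q'],s['tool_pos'],s['orientation'])
shot('wrist','w1');c=load('w1')
u,v=projs(c,np.array([[.481,.211,.175]]))[0].astype(int);h=60
print('crop origin',u-h,v-h);cv2.imwrite('pics/w1c.png',cv2.resize(c['p'][v-h:v+h,u-h:u+h],None,fx=5,fy=5,interpolation=cv2.INTER_CUBIC)[:,:,::-1])
for z in(.166,.169,.172): print(z,*fit('w1',z))
E
```

```text
[ 3.07740246e-01 -8.02312510e-02  1.68039018e+00  1.56775401e-05
  1.54262591e+00 -2.35349934e+00] [0.4813194  0.20671157 0.23073557] [ 1.62865419e+00 -2.68511336e+00 -4.64310928e-04]
crop origin 197 150
0.166 [0.4804 0.2117] 4.653358358307443 0.165 1609
0.169 [0.4812 0.2107] 3.5054414629950195 0.142 1609
0.172 [0.4806 0.2099] 3.81967191005441 0.12 1609
```

View pics/w1c.png

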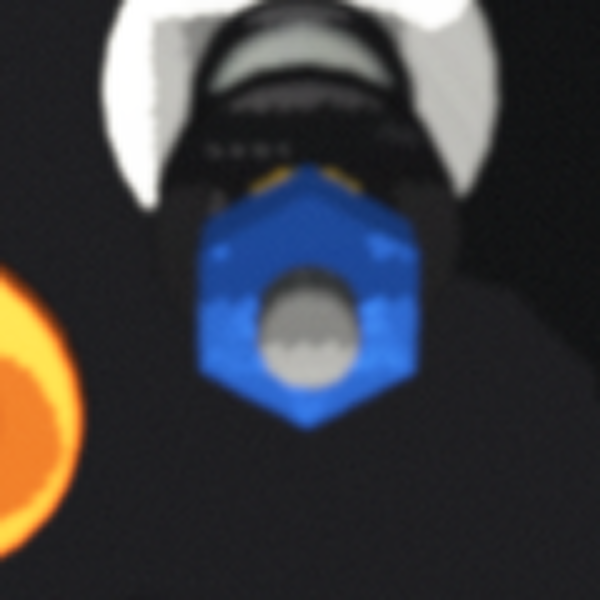

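The nut now lies square to the fingers: two flats at columns 197 and 417, corner at (308,430), rod-top centre about (308,340). I'll work out the axis from the rod top and the nut, then plan the descent.

```bash
python3 - <<'E'
from fit import *
c=load('w1');f=lambda a,b,z:world(c,197+(a+.5)/5-.5,150+(b+.5)/5-.5,z=z)
print(f(308,339,.192),f(308,430,.179),f(308,430,.176), f(197,373,.1775),f(417,373,.1775))
s=robot.read_state();M=R.from_rotvec(s['orientation']);p=np.array(s['tool_pos']);print(p)
yaw=M.as_matrix()[:2,0];print('psi',np.degrees(np.arctan2(yaw[1],yaw[0]))%360)
for z in (.176,.179):
  top=f(308,430,z)[:2]; print('axis from corner',top-.0208*-M.as_matrix()[:2,0])
for h in((.4812,.2105,.169),(.481,.2105,.192)):print('tool-frame offset mm',M.inv().apply(np.array(h)-p)*1000)
E
```

```text
[0.48051502 0.21062629 0.192     ] [0.49050419 0.2303521  0.179     ] [0.49114457 0.23166868 0.176     ] [0.5027196  0.21283819 0.1775    ] [0.46948234 0.23008078 0.1775    ]
[0.48179478 0.20683761 0.23155847]
psi 242.49216240636997
axis from corner [0.48153767 0.21322017]
axis from corner [0.4808973  0.21190359]
tool-frame offset mm [-2.95698748  2.23194662 62.55880525]
tool-frame offset mm [-2.87073575  2.40460859 39.5587455 ]
```

Request:
play_rows(
  slide=[
    [-0.012,0.009,0],
    [0,0,0.06],
    [0,0,0.06],
    [0,0,0.06],
    [0,0,0.06],
    [0,0,0.05],
    [0,0,0.034],
    [0,0,0],
  ],
  twist=[
    [0,0,0],
    [0,0,0],
    [0,0,0],
    [0,0,0],
    [0,0,0],
    [0,0,0],
    [0,0,0],
    [0,0,0],
  ],
  fingers=-1,
)

```text
t: 4.2
tool_pos: [0.4801, 0.2102, 0.148]
orientation: [1.634, -2.68, -0.001]
force: [-0.8, 0.8, 0.2]
opening: 0.0929
gripper_force: 0.0
```

```bash
python3 - <<'E'
from h import *
for i in range(3):
    s=robot.read_state();print(s['tool_pos'],s['force'],s['wrist_torque'],s['q'][5])
shot('wrist','w2');cv2.imwrite('pics/w2.png',load('w2')['p'][:,:,::-1])
E
```

```text
[0.4800754  0.21022873 0.14799215] [-0.78516748  0.78619977  0.22450407] [ 0.11230744 -0.106859   -0.00875928] -2.3507963492984616
[0.4800754  0.21022873 0.14799215] [-0.78516748  0.78619977  0.22450407] [ 0.11230744 -0.106859   -0.00875928] -2.3507963492984616
[0.4800754  0.21022873 0.14799215] [-0.78516748  0.78619977  0.22450407] [ 0.11230744 -0.106859   -0.00875928] -2.3507963492984616
```

View pics/w2.png

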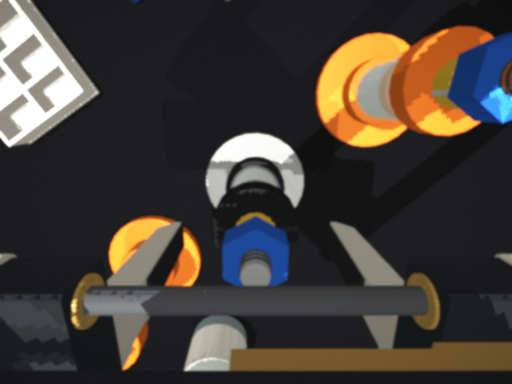

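The nut sits midway between the fingertips (cols ~180 and 332, nut at ~256). Closing.

Request:
play_rows(
  slide=[
    [0,0,0],
    [0,0,0],
    [0,0,0],
    [0,0,0],
    [0,0,0],
    [0,0,0],
    [0,0,0],
    [0,0,0],
  ],
  twist=[
    [0,0,0],
    [0,0,0],
    [0,0,0],
    [0,0,0],
    [0,0,0],
    [0,0,0],
    [0,0,0],
    [0,0,0],
  ],
  fingers=1,
  force=25,
)

```text
t: 5.05
tool_pos: [0.4805, 0.2108, 0.1498]
orientation: [1.635, -2.681, -0.002]
force: [0.3, -0.1, 4.5]
opening: 0.0356
gripper_force: 25.0
```

```bash
cat > st.py <<'E'
from h import *
s=robot.read_state();m=R.from_rotvec(s['orientation']);x=m.as_matrix()[:,0]
print('t',s['t'],'pos',np.round(s['tool_pos'],4),'psi',np.degrees(np.arctan2(x[1],x[0])).round(2)%360,'open',round(s['opening'],4),'gf',round(s['gripper_force'],1),'q6',round(s['q'][5],3))
print('F tool',m.inv().apply(s['force']).round(2),'F world',np.round(s['force'],2),'Tw',np.round(s['wrist_torque'],3),'jt6',round(s['joint_torque'][5],3))
E
python3 st.py
```

```text
t 5.05 pos [0.4805 0.2108 0.1498] psi 242.74 open 0.0356 gf 25.0 q6 -2.351
F tool [-0.11 -0.33 -4.45] F world [ 0.35 -0.05  4.45] Tw [-0.045 -0.302 -0.013] jt6 -0.037
```

The grip is well centred, with lateral force near zero. The first 96° are free of contact in any case, so I run them now, following the thread down.

Request:
play_rows(
  slide=[
    [0,0,0.0007],
    [0,0,0.0007],
    [0,0,0.0007],
    [0,0,0.0007],
    [0,0,0.0007],
    [0,0,0.0007],
    [0,0,0.0007],
    [0,0,0.0007],
  ],
  twist=[
    [0,0,0.1],
    [0,0,0.1333],
    [0,0,0.1333],
    [0,0,0.1333],
    [0,0,0.1333],
    [0,0,0.1333],
    [0,0,0.1333],
    [0,0,0.05],
  ],
)

```text
t: 5.85
tool_pos: [0.4797, 0.2119, 0.1485]
orientation: [0.151, -3.136, -0.003]
force: [-7.1, 5.5, 4.9]
opening: 0.0356
gripper_force: 25.0
```

```bash
python3 st.py
```

```text
t 5.85 pos [0.4797 0.2119 0.1485] psi 185.5 open 0.0356 gf 25.0 q6 -1.351
F tool [ 6.53  6.12 -4.88] F world [-7.07  5.45  4.91] Tw [0.958 1.081 0.034] jt6 0.41
```

Lateral force has built up to about 9 N, so the grip axis is roughly 1.5 mm off the rod axis. I'll regrasp with the centre corrected.

Request:
play_rows(
  slide=[
    [0,0,0],
    [0,0,0],
    [0,0,0],
    [-0.0015,0.006,0],
    [0,0,0],
    [0,0,0],
    [0,0,0],
    [0,0,0],
  ],
  twist=[
    [0,0,0],
    [0,0,0],
    [0,0,0],
    [0,0,0],
    [0,0,0],
    [0,0,0],
    [0,0,0],
    [0,0,0],
  ],
  fingers=-0.1,
)

```text
t: 6.65
tool_pos: [0.4813, 0.2121, 0.1485]
orientation: [-0.158, 3.138, -0.0]
force: [0.0, -0.1, -0.1]
opening: 0.051
gripper_force: 0.0
```

```bash
python3 st.py
```

```text
t 6.65 pos [0.4813 0.2121 0.1485] psi 185.75 open 0.051 gf 0.0 q6 -1.354
F tool [-0.02 -0.12  0.07] F world [ 0.04 -0.12 -0.07] Tw [ 0.065 -0.122 -0.018] jt6 -0.002
```

Request:
play_rows(
  slide=[
    [0,0,0],
    [0,0,0],
    [0,0,0],
    [0,0,0],
    [0,0,0],
    [0,0,0],
    [0,0,0],
    [0,0,0],
  ],
  twist=[
    [0,0,0],
    [0,0,0],
    [0,0,0],
    [0,0,0],
    [0,0,0],
    [0,0,0],
    [0,0,0],
    [0,0,0],
  ],
  fingers=1,
  force=25,
)

```text
t: 7.45
tool_pos: [0.4813, 0.2121, 0.1485]
orientation: [-0.158, 3.138, 0.0]
force: [0.5, 0.2, 0.1]
opening: 0.0356
gripper_force: 24.9
```

```bash
python3 st.py
```

```text
t 7.45 pos [0.4813 0.2121 0.1485] psi 185.75 open 0.0356 gf 24.9 q6 -1.354
F tool [-0.49  0.2  -0.05] F world [0.47 0.25 0.05] Tw [ 0.137 -0.165 -0.045] jt6 -0.022
```

Request:
play_rows(
  slide=[
    [0,0,0.00045],
    [0,0,0.00045],
    [0,0,0.00045],
    [0,0,0.00045],
    [0,0,0.00045],
    [0,0,0.00045],
    [0,0,0.00045],
    [0,0,0.00045],
  ],
  twist=[
    [0,0,0.0833],
    [0,0,0.0833],
    [0,0,0.0833],
    [0,0,0.0833],
    [0,0,0.0833],
    [0,0,0.0833],
    [0,0,0.0833],
    [0,0,0.0833],
  ],
)

```text
t: 8.25
tool_pos: [0.4813, 0.2121, 0.1476]
orientation: [0.93, 3.001, -0.0]
force: [-1.0, 1.2, -0.4]
opening: 0.0361
gripper_force: 24.9
```

```bash
python3 st.py
```

```text
t 8.25 pos [0.4813 0.2121 0.1476] psi 145.57 open 0.0361 gf 24.9 q6 -0.652
F tool [1.51 0.47 0.39] F world [-0.98  1.24 -0.39] Tw [ 0.066 -0.112  0.008] jt6 -1.782
```

Request:
play_rows(
  slide=[
    [0,0,0.0001],
    [0,0,0.0001],
    [0,0,0.0001],
    [0,0,0.0001],
    [0,0,0.0001],
    [0,0,0.0001],
    [0,0,0],
    [0,0,0],
  ],
  twist=[
    [0,0,0.0167],
    [0,0,0.0167],
    [0,0,0.0167],
    [0,0,0.0167],
    [0,0,0.0167],
    [0,0,0.0167],
    [0,0,0],
    [0,0,0],
  ],
)

```text
t: 9.05
tool_pos: [0.4813, 0.2121, 0.1474]
orientation: [-1.081, -2.95, 0.0]
force: [-1.7, 0.3, 0.0]
opening: 0.0359
gripper_force: 24.9
```

```bash
python3 st.py
```

```text
t 9.05 pos [0.4813 0.2121 0.1474] psi 139.76 open 0.0359 gf 24.9 q6 -0.551
F tool [ 1.54 -0.85 -0.05] F world [-1.73  0.35  0.05] Tw [-0.096 -0.04  -0.059] jt6 0.013
```

Request:
play_rows(
  slide=[
    [0,0,0.0001],
    [0,0,0.0001],
    [0,0,0.0001],
    [0,0,0.0001],
    [0,0,0],
    [0,0,0.0001],
    [0,0,0.0001],
    [0,0,0],
  ],
  twist=[
    [0,0,0.0133],
    [0,0,0.0133],
    [0,0,0.0133],
    [0,0,0.0133],
    [0,0,0.0133],
    [0,0,0.0133],
    [0,0,0.0133],
    [0,0,0.0133],
  ],
)

```text
t: 9.85
tool_pos: [0.4813, 0.2121, 0.1473]
orientation: [1.245, 2.884, -0.0]
force: [-0.8, -1.5, 1.7]
opening: 0.0358
gripper_force: 24.9
```

```bash
python3 st.py
```

```text
t 9.85 pos [0.4813 0.2121 0.1473] psi 133.31 open 0.0358 gf 24.9 q6 -0.438
F tool [-0.56 -1.61 -1.66] F world [-0.78 -1.51  1.66] Tw [-0.187  0.037  0.044] jt6 -0.254
```

Running torque is +0.044 N m, as expected for free running. I'll keep going in small steps.

Request:
play_rows(
  slide=[
    [0,0,0.0001],
    [0,0,0.0001],
    [0,0,0.0001],
    [0,0,0.0001],
    [0,0,0],
    [0,0,0.0001],
    [0,0,0.0001],
    [0,0,0],
  ],
  twist=[
    [0,0,0.0133],
    [0,0,0.0133],
    [0,0,0.0133],
    [0,0,0.0133],
    [0,0,0.0133],
    [0,0,0.0133],
    [0,0,0.0133],
    [0,0,0.0133],
  ],
)

```text
t: 10.65
tool_pos: [0.4813, 0.2121, 0.1472]
orientation: [-1.404, -2.811, 0.0]
force: [-0.9, -2.2, 1.4]
opening: 0.0357
gripper_force: 24.9
```

```bash
python3 st.py
```

```text
t 10.65 pos [0.4813 0.2121 0.1472] psi 126.92 open 0.0357 gf 24.9 q6 -0.327
F tool [-1.23 -2.   -1.42] F world [-0.87 -2.19  1.42] Tw [-0.337  0.129  0.046] jt6 -0.254
```

Request:
play_rows(
  slide=[
    [0,0,0.0001],
    [0,0,0.0001],
    [0,0,0.0001],
    [0,0,0.0001],
    [0,0,0],
    [0,0,0.0001],
    [0,0,0.0001],
    [0,0,0],
  ],
  twist=[
    [0,0,0.0133],
    [0,0,0.0133],
    [0,0,0.0133],
    [0,0,0.0133],
    [0,0,0.0133],
    [0,0,0.0133],
    [0,0,0.0133],
    [0,0,0.0133],
  ],
)

```text
t: 11.45
tool_pos: [0.4813, 0.2121, 0.147]
orientation: [1.558, 2.728, -0.0]
force: [-1.6, -2.5, 1.3]
opening: 0.0361
gripper_force: 24.9
```

```bash
python3 st.py|tail -1; python3 - <<'E'
from h import *
a=load('d0')
A=cv2.resize(a['p'][125:185,320:370],(600,600*60//50),interpolation=cv2.INTER_CUBIC)[:600]
from fit import projs
print(projs(a,np.array([[.481,.212,z] for z in(.192,.179,.158,.155,.137)])))
p,d=None,None
shot('side','d1');b=load('d1')
o=projs(a,np.array([[.481,.212,.165]]))[0].astype(int);h=25
f=lambda c:cv2.resize(c['p'][o[1]-h:o[1]+h,o[0]-h:o[0]+h],(400,400),interpolation=cv2.INTER_CUBIC)
print(o-h);cv2.imwrite('pics/gap.png',np.hstack([f(a),f(b)])[:,:,::-1])
E
```

```text
F tool [-1.34 -2.68 -1.33] F world [-1.62 -2.52  1.33] Tw [-0.47   0.207  0.03 ] jt6 -0.255
[[226.60339596 222.03138808]
 [226.92883325 227.08944144]
 [227.44261058 235.06588196]
 [227.51483238 236.18626419]
 [227.94215597 242.81099768]]
[202 207]
```

View pics/gap.png

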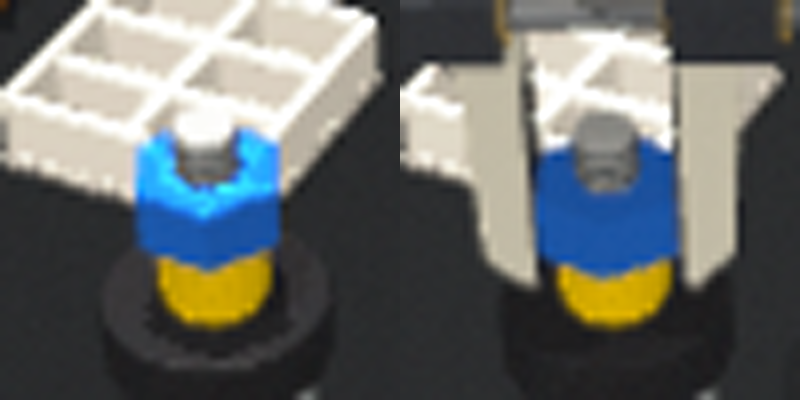

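The side view is too coarse to read the remaining gap (blue lower corner went from about (210,270) to (605,277) in the enlargement, as expected). I'll carry on by feel.

Request:
play_rows(
  slide=[
    [0,0,0.0001],
    [0,0,0.0001],
    [0,0,0.0001],
    [0,0,0.0001],
    [0,0,0],
    [0,0,0.0001],
    [0,0,0.0001],
    [0,0,0],
  ],
  twist=[
    [0,0,0.0133],
    [0,0,0.0133],
    [0,0,0.0133],
    [0,0,0.0133],
    [0,0,0.0133],
    [0,0,0.0133],
    [0,0,0.0133],
    [0,0,0.0133],
  ],
)

```text
t: 12.3
tool_pos: [0.4813, 0.2121, 0.1468]
orientation: [1.708, 2.637, -0.0]
force: [-1.9, -2.7, 3.0]
opening: 0.0363
gripper_force: 24.9
```

```bash
python3 st.py|tail -1
```

```text
F tool [-1.67 -2.83 -3.  ] F world [-1.9  -2.68  3.  ] Tw [-0.499  0.307  0.043] jt6 -0.255
```

Request:
play_rows(
  slide=[
    [0,0,0.0001],
    [0,0,0.0001],
    [0,0,0.0001],
    [0,0,0.0001],
    [0,0,0],
    [0,0,0.0001],
    [0,0,0.0001],
    [0,0,0],
  ],
  twist=[
    [0,0,0.0133],
    [0,0,0.0133],
    [0,0,0.0133],
    [0,0,0.0133],
    [0,0,0.0133],
    [0,0,0.0133],
    [0,0,0.0133],
    [0,0,0.0133],
  ],
)

```text
t: 13.1
tool_pos: [0.4813, 0.2121, 0.1467]
orientation: [-1.852, -2.538, 0.0]
force: [-2.4, -3.0, 3.0]
opening: 0.0361
gripper_force: 24.9
```

```bash
python3 st.py|tail -1
```

```text
F tool [-2.16 -3.23 -3.05] F world [-2.41 -3.04  3.05] Tw [-0.611  0.396  0.055] jt6 -0.256
```

Request:
play_rows(
  slide=[
    [0,0,0.0001],
    [0,0,0.0001],
    [0,0,0.0001],
    [0,0,0.0001],
    [0,0,0.0001],
    [0,0,0.0001],
    [0,0,0.0001],
    [0,0,0],
  ],
  twist=[
    [0,0,0.0133],
    [0,0,0.0133],
    [0,0,0.0133],
    [0,0,0.0133],
    [0,0,0.0133],
    [0,0,0.0133],
    [0,0,0.0133],
    [0,0,0.0133],
  ],
)

```text
t: 13.9
tool_pos: [0.4813, 0.2121, 0.1465]
orientation: [-1.99, -2.431, 0.0]
force: [-4.1, -3.6, 4.2]
opening: 0.0358
gripper_force: 24.9
```

```bash
python3 st.py|tail -1
```

```text
F tool [-2.7  -4.7  -4.22] F world [-4.08 -3.58  4.22] Tw [-0.656  0.454 -0.041] jt6 -0.256
```

Request:
play_rows(
  slide=[
    [-0.0008,-0.0014,0],
    [0,0,0.0001],
    [0,0,0],
    [0,0,0.0001],
    [0,0,0],
    [0,0,0.0001],
    [0,0,0.0001],
    [0,0,0],
  ],
  twist=[
    [0,0,0.0133],
    [0,0,0.0133],
    [0,0,0.0133],
    [0,0,0.0133],
    [0,0,0.0133],
    [0,0,0.0133],
    [0,0,0.0133],
    [0,0,0.0133],
  ],
)

```text
t: 14.7
tool_pos: [0.4812, 0.212, 0.1465]
orientation: [2.122, 2.316, 0.001]
force: [1.1, 0.8, 1.2]
opening: 0.0363
gripper_force: 24.9
```

```bash
python3 st.py
```

```text
t 14.7 pos [0.4812 0.212  0.1465] psi 95.0 open 0.0363 gf 24.9 q6 0.23
F tool [ 0.7   1.17 -1.16] F world [1.1  0.8  1.16] Tw [ 0.003 -0.33   0.053] jt6 -0.253
```

Request:
play_rows(
  slide=[
    [0,0,0],
    [0,0,0.0001],
    [0,0,0],
    [0,0,0.0001],
    [0,0,0.0001],
    [0,0,0.0001],
    [0,0,0.0001],
    [0,0,0],
  ],
  twist=[
    [0,0,0.0133],
    [0,0,0.0133],
    [0,0,0.0133],
    [0,0,0.0133],
    [0,0,0.0133],
    [0,0,0.0133],
    [0,0,0.0133],
    [0,0,0.0133],
  ],
)

```text
t: 15.5
tool_pos: [0.4811, 0.212, 0.1463]
orientation: [2.248, 2.194, 0.001]
force: [4.9, 2.9, -0.3]
opening: 0.0358
gripper_force: 24.9
```

```bash
python3 st.py|tail -1
```

```text
F tool [2.99 4.87 0.33] F world [ 4.95  2.87 -0.33] Tw [ 0.36  -0.754  0.066] jt6 -0.251
```

Request:
play_rows(
  slide=[
    [0.0005,0.0008,0],
    [0,0,0.0001],
    [0,0,0.0001],
    [0,0,0.0001],
    [0,0,0.0001],
    [0,0,0.0001],
    [0,0,0.0001],
    [0,0,0],
  ],
  twist=[
    [0,0,0.0133],
    [0,0,0.0133],
    [0,0,0.0133],
    [0,0,0.0133],
    [0,0,0.0133],
    [0,0,0.0133],
    [0,0,0.0133],
    [0,0,0.0133],
  ],
)

```text
t: 16.3
tool_pos: [0.4812, 0.212, 0.1462]
orientation: [-2.367, -2.066, 0.0]
force: [2.2, 2.4, 1.0]
opening: 0.0357
gripper_force: 24.9
```

```bash
python3 st.py|tail -1
```

```text
F tool [ 2.63  1.87 -1.04] F world [2.21 2.36 1.04] Tw [ 0.317 -0.438  0.013] jt6 -0.253
```

Request:
play_rows(
  slide=[
    [0.0003,0.0003,0],
    [0,0,0.0001],
    [0,0,0.0001],
    [0,0,0],
    [0,0,0.0001],
    [0,0,0.0001],
    [0,0,0.0001],
    [0,0,0],
  ],
  twist=[
    [0,0,0.0133],
    [0,0,0.0133],
    [0,0,0.0133],
    [0,0,0.0133],
    [0,0,0.0133],
    [0,0,0.0133],
    [0,0,0.0133],
    [0,0,0.0133],
  ],
)

```text
t: 17.1
tool_pos: [0.4812, 0.212, 0.146]
orientation: [-2.478, -1.931, 0.0]
force: [0.2, 1.5, 2.3]
opening: 0.0357
gripper_force: 24.9
```

```bash
python3 st.py|tail -1
```

```text
F tool [ 1.51 -0.21 -2.35] F world [0.17 1.52 2.35] Tw [ 0.109 -0.082  0.057] jt6 -0.255
```

Request:
play_rows(
  slide=[
    [0.0002,0,0],
    [0,0,0.0001],
    [0,0,0.0001],
    [0,0,0],
    [0,0,0.0001],
    [0,0,0.0001],
    [0,0,0.0001],
    [0,0,0],
  ],
  twist=[
    [0,0,0.0133],
    [0,0,0.0133],
    [0,0,0.0133],
    [0,0,0.0133],
    [0,0,0.0133],
    [0,0,0.0133],
    [0,0,0.0133],
    [0,0,0.0133],
  ],
)

```text
t: 17.9
tool_pos: [0.4812, 0.212, 0.1459]
orientation: [-2.582, -1.79, 0.0]
force: [-0.6, 0.6, 3.7]
opening: 0.036
gripper_force: 24.9
```

```bash
python3 st.py
```

```text
t 17.9 pos [0.4812 0.212  0.1459] psi 69.46 open 0.036 gf 24.9 q6 0.676
F tool [ 0.4  -0.75 -3.68] F world [-0.56  0.64  3.68] Tw [-0.017  0.188  0.001] jt6 -0.255
```

Request:
play_rows(
  slide=[
    [0,0,0],
    [0,0,0.0001],
    [0,0,0],
    [0,0,0],
    [0,0,0.0001],
    [0,0,0],
    [0,0,0.0001],
    [0,0,0],
  ],
  twist=[
    [0,0,0.0133],
    [0,0,0.0133],
    [0,0,0.0133],
    [0,0,0.0133],
    [0,0,0.0133],
    [0,0,0.0133],
    [0,0,0.0133],
    [0,0,0.0133],
  ],
)

```text
t: 18.7
tool_pos: [0.4812, 0.212, 0.1457]
orientation: [-2.677, -1.643, 0.0]
force: [-2.7, -0.6, 1.9]
opening: 0.0356
gripper_force: 24.9
```

```bash
python3 st.py|tail -1
```

```text
F tool [-1.69 -2.11 -1.93] F world [-2.65 -0.55  1.94] Tw [-0.074  0.31   0.009] jt6 -0.255
```

Request:
play_rows(
  slide=[
    [-0.0003,-0.0004,0],
    [0,0,0.0001],
    [0,0,0],
    [0,0,0.0001],
    [0,0,0.0001],
    [0,0,0],
    [0,0,0.0001],
    [0,0,0],
  ],
  twist=[
    [0,0,0.0133],
    [0,0,0.0133],
    [0,0,0.0133],
    [0,0,0.0133],
    [0,0,0.0133],
    [0,0,0.0133],
    [0,0,0.0133],
    [0,0,0.0133],
  ],
)

```text
t: 19.5
tool_pos: [0.4811, 0.212, 0.1456]
orientation: [-2.765, -1.492, 0.0]
force: [-1.6, -0.6, -0.2]
opening: 0.0355
gripper_force: 24.9
```

```bash
python3 st.py|tail -1
```

```text
F tool [-1.41 -1.03  0.25] F world [-1.63 -0.62 -0.25] Tw [-0.022  0.081  0.037] jt6 -0.252
```

Request:
play_rows(
  slide=[
    [-0.0002,-0.0002,0],
    [0,0,0.0001],
    [0,0,0.0001],
    [0,0,0.0001],
    [0,0,0.0001],
    [0,0,0],
    [0,0,0.0001],
    [0,0,0],
  ],
  twist=[
    [0,0,0.0133],
    [0,0,0.0133],
    [0,0,0.0133],
    [0,0,0.0133],
    [0,0,0.0133],
    [0,0,0.0133],
    [0,0,0.0133],
    [0,0,0.0133],
  ],
)

```text
t: 20.3
tool_pos: [0.4811, 0.2121, 0.1455]
orientation: [-2.844, -1.335, -0.0]
force: [0.9, 0.2, -1.6]
opening: 0.036
gripper_force: 24.9
```

```bash
python3 st.py|tail -1
```

```text
F tool [0.75 0.53 1.63] F world [ 0.89  0.24 -1.63] Tw [-0.065 -0.213  0.098] jt6 -0.25
```

Torque has reached 0.098, so contact may have begun. I'll use a smaller step.

Request:
play_rows(
  slide=[
    [0,0,0.0001],
    [0,0,0.0001],
    [0,0,0],
    [0,0,0.0001],
    [0,0,0],
    [0,0,0],
    [0,0,0],
    [0,0,0],
  ],
  twist=[
    [0,0,0.006],
    [0,0,0.006],
    [0,0,0.006],
    [0,0,0.006],
    [0,0,0.006],
    [0,0,0.006],
    [0,0,0.006],
    [0,0,0.006],
  ],
)

```text
t: 21.1
tool_pos: [0.4811, 0.212, 0.1455]
orientation: [2.876, 1.265, 0.0]
force: [2.2, 0.1, -2.4]
opening: 0.0356
gripper_force: 24.9
```

```bash
python3 st.py
```

```text
t 21.1 pos [0.4811 0.212  0.1455] psi 47.47 open 0.0356 gf 24.9 q6 1.06
F tool [1.57 1.5  2.45] F world [ 2.17  0.14 -2.45] Tw [-0.078 -0.249  0.04 ] jt6 -0.09
```

Request:
play_rows(
  slide=[
    [0.0002,0.0002,0],
    [0,0,0.0001],
    [0,0,0.0001],
    [0,0,0.0001],
    [0,0,0.0001],
    [0,0,0.0001],
    [0,0,0],
    [0,0,0],
  ],
  twist=[
    [0,0,0.0105],
    [0,0,0.0105],
    [0,0,0.0105],
    [0,0,0.0105],
    [0,0,0.0105],
    [0,0,0.0105],
    [0,0,0.0105],
    [0,0,0.0105],
  ],
)

```text
t: 21.9
tool_pos: [0.4811, 0.212, 0.1454]
orientation: [-2.929, -1.136, 0.0]
force: [-0.2, 0.5, -1.1]
opening: 0.0355
gripper_force: 24.9
```

```bash
python3 st.py
```

```text
t 21.9 pos [0.4811 0.212  0.1454] psi 42.41 open 0.0355 gf 24.9 q6 1.148
F tool [ 0.16 -0.49  1.06] F world [-0.21  0.47 -1.06] Tw [-0.035 -0.113  0.035] jt6 -0.189
```

Request:
play_rows(
  slide=[
    [0,0,0.0001],
    [0,0,0.0001],
    [0,0,0.0001],
    [0,0,0.0001],
    [0,0,0.0001],
    [0,0,0.0001],
    [0,0,0],
    [0,0,0],
  ],
  twist=[
    [0,0,0.0125],
    [0,0,0.0125],
    [0,0,0.0125],
    [0,0,0.0125],
    [0,0,0.0125],
    [0,0,0.0125],
    [0,0,0.0125],
    [0,0,0.0125],
  ],
)

```text
t: 22.7
tool_pos: [0.4811, 0.2121, 0.1452]
orientation: [-2.984, -0.981, 0.0]
force: [-1.0, 0.2, -1.6]
opening: 0.0357
gripper_force: 24.9
```

```bash
python3 st.py|tail -1
```

```text
F tool [-0.71 -0.74  1.59] F world [-1.01  0.18 -1.59] Tw [-0.053  0.062 -0.03 ] jt6 -0.233
```

Request:
play_rows(
  slide=[
    [0,0,0.0001],
    [0,0,0.0001],
    [0,0,0.0001],
    [0,0,0.0001],
    [0,0,0.0001],
    [0,0,0.0001],
    [0,0,0],
    [0,0,0],
  ],
  twist=[
    [0,0,0.0125],
    [0,0,0.0125],
    [0,0,0.0125],
    [0,0,0.0125],
    [0,0,0.0125],
    [0,0,0.0125],
    [0,0,0.0125],
    [0,0,0.0125],
  ],
)

```text
t: 23.5
tool_pos: [0.4811, 0.2121, 0.1451]
orientation: [-3.032, -0.824, 0.0]
force: [-1.7, 1.3, -0.3]
opening: 0.0361
gripper_force: 24.9
```

```bash
python3 st.py
```

```text
t 23.5 pos [0.4811 0.2121 0.1451] psi 30.4 open 0.0361 gf 24.9 q6 1.358
F tool [-0.8  -1.95  0.32] F world [-1.68  1.28 -0.32] Tw [0.012 0.235 0.048] jt6 -0.233
```

Request:
play_rows(
  slide=[
    [-0.0002,-0.0003,0.0001],
    [0,0,0.0001],
    [0,0,0.0001],
    [0,0,0.0001],
    [0,0,0],
    [0,0,0.0001],
    [0,0,0],
    [0,0,0],
  ],
  twist=[
    [0,0,0.0125],
    [0,0,0.0125],
    [0,0,0.0125],
    [0,0,0.0125],
    [0,0,0.0125],
    [0,0,0.0125],
    [0,0,0.0125],
    [0,0,0.0125],
  ],
)

```text
t: 24.3
tool_pos: [0.4811, 0.2121, 0.145]
orientation: [3.071, 0.664, 0.0]
force: [0.1, -0.1, -2.1]
opening: 0.0356
gripper_force: 24.9
```

```bash
python3 st.py|tail -1
```

```text
F tool [0.02 0.12 2.09] F world [ 0.07 -0.1  -2.09] Tw [-0.063  0.065 -0.009] jt6 -0.233
```

Request:
play_rows(
  slide=[
    [0,0,0.0001],
    [0,0,0.0001],
    [0,0,0.0001],
    [0,0,0.0001],
    [0,0,0.0001],
    [0,0,0.0001],
    [0,0,0],
    [0,0,0],
  ],
  twist=[
    [0,0,0.0125],
    [0,0,0.0125],
    [0,0,0.0125],
    [0,0,0.0125],
    [0,0,0.0125],
    [0,0,0.0125],
    [0,0,0.0125],
    [0,0,0.0125],
  ],
)

```text
t: 25.1
tool_pos: [0.4811, 0.2121, 0.1448]
orientation: [3.101, 0.502, 0.0]
force: [-0.7, 0.5, -1.1]
opening: 0.0358
gripper_force: 24.9
```

```bash
python3 st.py|tail -1
```

```text
F tool [-0.5  -0.73  1.15] F world [-0.71  0.53 -1.15] Tw [-0.1    0.078  0.049] jt6 -0.233
```

Request:
play_rows(
  slide=[
    [0,0,0.0001],
    [0,0,0.0001],
    [0,0,0.0001],
    [0,0,0.0001],
    [0,0,0.0001],
    [0,0,0.0001],
    [0,0,0],
    [0,0,0],
  ],
  twist=[
    [0,0,0.0125],
    [0,0,0.0125],
    [0,0,0.0125],
    [0,0,0.0125],
    [0,0,0.0125],
    [0,0,0.0125],
    [0,0,0.0125],
    [0,0,0.0125],
  ],
)

```text
t: 25.9
tool_pos: [0.4811, 0.2121, 0.1447]
orientation: [-3.123, -0.339, -0.0]
force: [0.2, 0.1, -0.5]
opening: 0.0359
gripper_force: 24.9
```

```bash
python3 st.py|tail -1
```

```text
F tool [ 0.21 -0.06  0.48] F world [ 0.19  0.1  -0.48] Tw [-0.042  0.018  0.03 ] jt6 -0.234
```

Request:
play_rows(
  slide=[
    [0,0,0.0001],
    [0,0,0.0001],
    [0,0,0.0001],
    [0,0,0],
    [0,0,0.0001],
    [0,0,0.0001],
    [0,0,0],
    [0,0,0],
  ],
  twist=[
    [0,0,0.0125],
    [0,0,0.0125],
    [0,0,0.0125],
    [0,0,0.0125],
    [0,0,0.0125],
    [0,0,0.0125],
    [0,0,0.0125],
    [0,0,0.0125],
  ],
)

```text
t: 26.7
tool_pos: [0.4811, 0.2121, 0.1445]
orientation: [-3.137, -0.175, -0.0]
force: [-0.1, 0.3, -0.2]
opening: 0.0361
gripper_force: 24.9
```

```bash
python3 st.py
```

```text
t 26.7 pos [0.4811 0.2121 0.1445] psi 6.4 open 0.0361 gf 24.9 q6 1.777
F tool [-0.1  -0.35  0.24] F world [-0.14  0.34 -0.24] Tw [-0.031 -0.011  0.012] jt6 -0.234
```

Request:
play_rows(
  slide=[
    [0,0,0.0001],
    [0,0,0.0001],
    [0,0,0.0001],
    [0,0,0],
    [0,0,0.0001],
    [0,0,0.0001],
    [0,0,0],
    [0,0,0],
  ],
  twist=[
    [0,0,0.0125],
    [0,0,0.0125],
    [0,0,0.0125],
    [0,0,0.0125],
    [0,0,0.0125],
    [0,0,0.0125],
    [0,0,0.0125],
    [0,0,0.0125],
  ],
)

```text
t: 27.5
tool_pos: [0.4811, 0.2121, 0.1444]
orientation: [-3.142, -0.011, -0.0]
force: [-0.8, 0.2, -1.4]
opening: 0.0359
gripper_force: 24.9
```

```bash
python3 st.py|tail -1
```

```text
F tool [-0.83 -0.17  1.39] F world [-0.83  0.16 -1.39] Tw [0.064 0.086 0.031] jt6 -0.234
```

Request:
play_rows(
  slide=[
    [0,0,0.0001],
    [0,0,0.0001],
    [0,0,0.0001],
    [0,0,0.0001],
    [0,0,0.0001],
    [0,0,0.0001],
    [0,0,0],
    [0,0,0],
  ],
  twist=[
    [0,0,0.0125],
    [0,0,0.0125],
    [0,0,0.0125],
    [0,0,0.0125],
    [0,0,0.0125],
    [0,0,0.0125],
    [0,0,0.0125],
    [0,0,0.0125],
  ],
)

```text
t: 28.3
tool_pos: [0.4811, 0.2121, 0.1443]
orientation: [-3.138, 0.153, -0.0]
force: [0.6, 0.8, -0.8]
opening: 0.0356
gripper_force: 24.9
```

```bash
python3 st.py|tail -1
```

```text
F tool [ 0.57 -0.82  0.77] F world [ 0.64  0.76 -0.77] Tw [0.13  0.097 0.019] jt6 -0.234
```

Request:
play_rows(
  slide=[
    [0,0,0.0001],
    [0,0,0.0001],
    [0,0,0.0001],
    [0,0,0],
    [0,0,0.0001],
    [0,0,0.0001],
    [0,0,0],
    [0,0,0],
  ],
  twist=[
    [0,0,0.0125],
    [0,0,0.0125],
    [0,0,0.0125],
    [0,0,0.0125],
    [0,0,0.0125],
    [0,0,0.0125],
    [0,0,0.0125],
    [0,0,0.0125],
  ],
)

```text
t: 29.1
tool_pos: [0.4811, 0.2121, 0.1441]
orientation: [-3.125, 0.317, -0.0]
force: [0.6, 0.6, -0.3]
opening: 0.0358
gripper_force: 24.9
```

```bash
python3 st.py|tail -1
```

```text
F tool [ 0.49 -0.68  0.32] F world [ 0.62  0.57 -0.32] Tw [0.212 0.055 0.034] jt6 -0.234
```

Request:
play_rows(
  slide=[
    [0,0,0.0001],
    [0,0,0.0001],
    [0,0,0.0001],
    [0,0,0],
    [0,0,0.0001],
    [0,0,0.0001],
    [0,0,0],
    [0,0,0],
  ],
  twist=[
    [0,0,0.0125],
    [0,0,0.0125],
    [0,0,0.0125],
    [0,0,0.0125],
    [0,0,0.0125],
    [0,0,0.0125],
    [0,0,0.0125],
    [0,0,0.0125],
  ],
)

```text
t: 29.9
tool_pos: [0.4811, 0.2121, 0.144]
orientation: [-3.105, 0.481, 0.0]
force: [0.2, 1.0, -0.7]
opening: 0.0358
gripper_force: 24.9
```

```bash
python3 st.py|tail -1
```

```text
F tool [-0.08 -1.07  0.73] F world [ 0.24  1.04 -0.73] Tw [0.282 0.048 0.026] jt6 -0.233
```

Request:
play_rows(
  slide=[
    [0,0,0.0001],
    [0,0,0.0001],
    [0,0,0.0001],
    [0,0,0],
    [0,0,0.0001],
    [0,0,0.0001],
    [0,0,0],
    [0,0,0],
  ],
  twist=[
    [0,0,0.0125],
    [0,0,0.0125],
    [0,0,0.0125],
    [0,0,0.0125],
    [0,0,0.0125],
    [0,0,0.0125],
    [0,0,0.0125],
    [0,0,0.0125],
  ],
)

```text
t: 30.7
tool_pos: [0.4811, 0.2121, 0.1439]
orientation: [-3.075, 0.643, -0.0]
force: [0.2, 1.1, -1.8]
opening: 0.036
gripper_force: 24.9
```

```bash
python3 st.py
```

```text
t 30.7 pos [0.4811 0.2121 0.1439] psi 336.4 open 0.036 gf 24.9 q6 2.3
F tool [-0.3  -1.12  1.82] F world [ 0.17  1.14 -1.82] Tw [ 0.422 -0.031  0.045] jt6 -0.233
```

No contact yet at 266° and q6 is near its range, so I'll regrasp 60° back.

Request:
play_rows(
  slide=[
    [0,0,0],
    [0,0,0],
    [0,0,0],
    [0,0,0],
    [0,0,0],
    [0,0,0],
    [0,0,0],
    [0,0,0],
  ],
  twist=[
    [0,0,0],
    [0,0,0],
    [0,0,0],
    [0,0,-0.1],
    [0,0,-0.14],
    [0,0,-0.14],
    [0,0,-0.14],
    [0,0,-0.14],
  ],
  fingers=-0.1,
)

```text
t: 31.5
tool_pos: [0.4811, 0.212, 0.1439]
orientation: [3.109, 0.448, 0.0]
force: [0.1, -0.2, 0.4]
opening: 0.0511
gripper_force: 0.0
```

Request:
play_rows(
  slide=[
    [0,0,0],
    [0,0,0],
    [0,0,0],
    [0,0,0],
    [0,0,0],
    [0,0,0],
    [0,0,0],
    [0,0,0],
  ],
  twist=[
    [0,0,-0.14],
    [0,0,-0.14],
    [0,0,-0.06],
    [0,0,0],
    [0,0,0],
    [0,0,0],
    [0,0,0],
    [0,0,0],
  ],
)

```text
t: 32.3
tool_pos: [0.4811, 0.2121, 0.1439]
orientation: [2.984, 0.982, -0.0]
force: [0.7, 1.0, -1.0]
opening: 0.0516
gripper_force: 0.0
```

```bash
python3 st.py
```

```text
t 32.3 pos [0.4811 0.2121 0.1439] psi 36.43 open 0.0516 gf 0.0 q6 1.253
F tool [ 1.15 -0.4   0.99] F world [ 0.68  1.01 -0.99] Tw [-0.02   0.027  0.018] jt6 0.02
```

Request:
play_rows(
  slide=[
    [0,0,0],
    [0,0,0],
    [0,0,0],
    [0,0,0],
    [0,0,0],
    [0,0,0],
    [0,0,0],
    [0,0,0],
  ],
  twist=[
    [0,0,0],
    [0,0,0],
    [0,0,0],
    [0,0,0],
    [0,0,0],
    [0,0,0],
    [0,0,0],
    [0,0,0],
  ],
  fingers=1,
  force=25,
)

```text
t: 33.1
tool_pos: [0.4811, 0.2121, 0.1439]
orientation: [2.984, 0.983, 0.0]
force: [0.8, -0.4, 0.3]
opening: 0.0359
gripper_force: 24.9
```

```bash
python3 st.py
```

```text
t 33.1 pos [0.4811 0.2121 0.1439] psi 36.46 open 0.0359 gf 24.9 q6 1.252
F tool [ 0.4   0.77 -0.28] F world [ 0.78 -0.38  0.28] Tw [-0.141 -0.063  0.018] jt6 -0.024
```

Request:
play_rows(
  slide=[
    [0,0,0.0001],
    [0,0,0.0001],
    [0,0,0.0001],
    [0,0,0],
    [0,0,0.0001],
    [0,0,0.0001],
    [0,0,0],
    [0,0,0],
  ],
  twist=[
    [0,0,0.0125],
    [0,0,0.0125],
    [0,0,0.0125],
    [0,0,0.0125],
    [0,0,0.0125],
    [0,0,0.0125],
    [0,0,0.0125],
    [0,0,0.0125],
  ],
)

```text
t: 33.9
tool_pos: [0.4811, 0.2121, 0.1438]
orientation: [3.032, 0.824, 0.0]
force: [1.1, 0.2, 1.4]
opening: 0.0358
gripper_force: 24.9
```

```bash
python3 st.py
```

```text
t 33.9 pos [0.4811 0.2121 0.1438] psi 30.4 open 0.0358 gf 24.9 q6 1.358
F tool [ 1.07  0.37 -1.37] F world [1.11 0.22 1.37] Tw [-0.163 -0.123  0.047] jt6 -0.234
```

Request:
play_rows(
  slide=[
    [0,0,0.0001],
    [0,0,0.0001],
    [0,0,0.0001],
    [0,0,0],
    [0,0,0.0001],
    [0,0,0.0001],
    [0,0,0],
    [0,0,0],
  ],
  twist=[
    [0,0,0.0125],
    [0,0,0.0125],
    [0,0,0.0125],
    [0,0,0.0125],
    [0,0,0.0125],
    [0,0,0.0125],
    [0,0,0.0125],
    [0,0,0.0125],
  ],
)

```text
t: 34.7
tool_pos: [0.4811, 0.2121, 0.1436]
orientation: [-3.071, -0.664, -0.0]
force: [0.2, -0.4, -0.3]
opening: 0.0357
gripper_force: 24.9
```

```bash
python3 st.py|tail -1
```

```text
F tool [0.01 0.47 0.28] F world [ 0.2  -0.43 -0.28] Tw [-0.149 -0.137  0.062] jt6 -0.235
```

Request:
play_rows(
  slide=[
    [0,0,0.0001],
    [0,0,0.0001],
    [0,0,0.0001],
    [0,0,0],
    [0,0,0.0001],
    [0,0,0.0001],
    [0,0,0],
    [0,0,0],
  ],
  twist=[
    [0,0,0.0125],
    [0,0,0.0125],
    [0,0,0.0125],
    [0,0,0.0125],
    [0,0,0.0125],
    [0,0,0.0125],
    [0,0,0.0125],
    [0,0,0.0125],
  ],
)

```text
t: 35.5
tool_pos: [0.4811, 0.2121, 0.1435]
orientation: [-3.101, -0.502, -0.0]
force: [0.5, -0.3, 0.4]
opening: 0.0356
gripper_force: 24.9
```

```bash
python3 st.py|tail -1
```

```text
F tool [ 0.39  0.42 -0.37] F world [ 0.5  -0.27  0.37] Tw [-0.161 -0.112  0.11 ] jt6 -0.195
```

Torque is 0.11 and the joint torque has shifted too, so contact is likely. Half steps now.

Request:
play_rows(
  slide=[
    [0,0,0.0001],
    [0,0,0],
    [0,0,0],
    [0,0,0.0001],
    [0,0,0],
    [0,0,0],
    [0,0,0],
    [0,0,0],
  ],
  twist=[
    [0,0,0.005],
    [0,0,0.005],
    [0,0,0.005],
    [0,0,0.005],
    [0,0,0.005],
    [0,0,0.005],
    [0,0,0.005],
    [0,0,0.005],
  ],
)

```text
t: 36.3
tool_pos: [0.4811, 0.2122, 0.1435]
orientation: [-3.111, -0.438, -0.0]
force: [0.0, 0.5, 0.4]
opening: 0.0357
gripper_force: 24.9
```

```bash
python3 st.py
```

```text
t 36.3 pos [0.4811 0.2122 0.1435] psi 16.04 open 0.0357 gf 24.9 q6 1.609
F tool [ 0.13 -0.44 -0.42] F world [0.01 0.46 0.42] Tw [ 0.025 -0.089  0.078] jt6 0.018
```

Request:
play_rows(
  slide=[
    [0,0,0.0001],
    [0,0,0],
    [0,0,0],
    [0,0,0],
    [0,0,0],
    [0,0,0],
    [0,0,0],
    [0,0,0],
  ],
  twist=[
    [0,0,0.005],
    [0,0,0.005],
    [0,0,0.005],
    [0,0,0.005],
    [0,0,0.005],
    [0,0,0.005],
    [0,0,0.005],
    [0,0,0.005],
  ],
)

```text
t: 37.1
tool_pos: [0.4811, 0.2122, 0.1434]
orientation: [-3.119, -0.373, -0.0]
force: [0.5, 2.7, -0.4]
opening: 0.0357
gripper_force: 24.9
```

```bash
python3 st.py
```

```text
t 37.1 pos [0.4811 0.2122 0.1434] psi 13.64 open 0.0357 gf 24.9 q6 1.65
F tool [ 1.09 -2.52  0.38] F world [ 0.47  2.71 -0.38] Tw [ 0.312 -0.175  0.161] jt6 0.083
```

```bash
python3 - <<'E'
from h import *
v=[]
for i in range(8):
    cams.read_camera('wrist');s=robot.read_state();v.append((s['wrist_torque'][2],s['joint_torque'][5],*s['force']))
print(np.round(v,3)[:,:2].T,np.mean(v,0).round(3))
E
```

```text
[[0.2   0.246 0.17  0.211 0.16  0.199 0.121 0.194]
 [0.096 0.263 0.205 0.172 0.16  0.156 0.155 0.155]] [ 0.188  0.17   0.627  2.728 -0.172]
```

Held torque averages about 0.19 N m. One last touch of 0.5°, then hold.

Request:
play_rows(
  slide=[
    [0,0,0],
    [0,0,0],
    [0,0,0],
    [0,0,0],
    [0,0,0],
    [0,0,0],
    [0,0,0],
    [0,0,0],
  ],
  twist=[
    [0,0,0.002],
    [0,0,0.002],
    [0,0,0.002],
    [0,0,0.002],
    [0,0,0],
    [0,0,0],
    [0,0,0],
    [0,0,0],
  ],
)

```text
t: 38.3
tool_pos: [0.4811, 0.2122, 0.1434]
orientation: [-3.121, -0.361, -0.0]
force: [1.2, 4.6, -1.2]
opening: 0.0357
gripper_force: 24.9
```

```bash
python3 - <<'E'
from h import *
v=[]
for i in range(8):
    cams.read_camera('wrist');s=robot.read_state();v.append((s['wrist_torque'][2],s['joint_torque'][5],*s['force']))
print(np.mean(v,0).round(3))
E
python3 st.py
```

```text
[ 0.19   0.188  0.842  4.907 -0.967]
t 38.7 pos [0.4811 0.2122 0.1435] psi 13.18 open 0.036 gf 24.9 q6 1.658
F tool [ 2.94 -5.3   0.46] F world [ 1.65  5.83 -0.46] Tw [ 0.697 -0.207  0.219] jt6 0.189
```

It holds at about 0.19–0.20 N m. Releasing and backing straight up.

Request:
play_rows(
  slide=[
    [0,0,0],
    [0,0,0],
    [0,0,0],
    [0,0,0],
    [0,0,0],
    [0,0,0],
    [0,0,0],
    [0,0,0],
  ],
  twist=[
    [0,0,0],
    [0,0,0],
    [0,0,0],
    [0,0,0],
    [0,0,0],
    [0,0,0],
    [0,0,0],
    [0,0,0],
  ],
  fingers=-0.6,
)

```text
t: 39.5
tool_pos: [0.481, 0.2121, 0.1434]
orientation: [3.121, 0.361, -0.0]
force: [-0.6, -0.1, -1.2]
opening: 0.0744
gripper_force: 0.0
```

Request:
play_rows(
  slide=[
    [0,0,-0.02],
    [0,0,-0.05],
    [0,0,-0.07],
    [0,0,-0.07],
    [0,0,-0.07],
    [0,0,-0.07],
    [0,0,-0.04],
    [0,0,0],
  ],
  twist=[
    [0,0,0],
    [0,0,0],
    [0,0,0],
    [0,0,0],
    [0,0,0],
    [0,0,0],
    [0,0,0],
    [0,0,0],
  ],
)

```text
t: 40.3
tool_pos: [0.4822, 0.2125, 0.2435]
orientation: [-3.12, -0.361, -0.006]
force: [-0.0, 0.2, -0.6]
opening: 0.0742
gripper_force: 0.0
```

```bash
python3 - <<'E'
from fit import *
shot('side','d2');shot('wrist','w3');a=load('d2');b=load('w3')
A=cv2.resize(a['p'][205:255,200:250],(400,400),interpolation=cv2.INTER_CUBIC)
u,v=projs(b,np.array([[.481,.212,.165]]))[0].astype(int);h=50
B=cv2.resize(b['p'][v-h:v+h,u-h:u+h],(400,400),interpolation=cv2.INTER_CUBIC)
cv2.imwrite('pics/end.png',np.hstack([A,B])[:,:,::-1])
print(robot.read_state()['tool_pos'],robot.read_state()['t'])
E
```

```text
[0.48106465 0.21206827 0.24081601] 40.4
```

View pics/end.png

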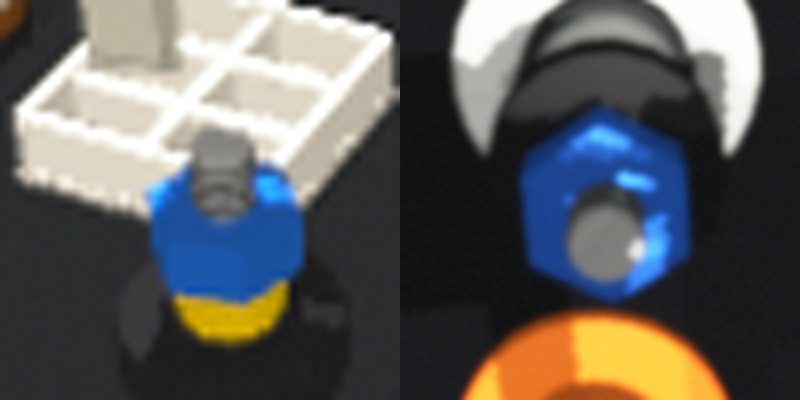

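The blue nut now sits lower and against the yellow nut (side crop, around (230,290)), and the gripper is clear. Handing in.

```bash
python3 -c "
from plant import robot
print(robot.close_job())"
```

```text
the job is handed in; nothing more can be done
None
```

I ran the blue nut down onto the yellow nut, tightened it to about 0.2 N m, released it and handed the job in at about 40 s; no verdict came back, and I did not check the yellow nut's index mark directly.

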